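Drive the stuck dosing piston out with a drift

TASK

Take the drift rod out of its stand, feel for the narrow port in the guide plate on top of the dosing cylinder, and with the drift push the stuck piston down and out of the bore so that it drops into the tray underneath. Push gently: do not ram the rod or its collar against the cylinder and do not hammer the piston. Then stand the drift back in its stand, and leave the bowl, the jug and the spatula where they are.

Things in the scene. Friction and masses are not known exactly. Their poses are not given: they have to be found in the camera images.
- rig: Dosing cylinder, fixed: bare metal block 90 x 90 mm with a guide plate on it (block underside 83, guide plate top 131 mm above the worktop), between two side plates (own y +-45 to 55 mm, 70 mm along x, 131 high) over a steel tray 150 x 150 mm with walls 26 high, 5 mm thick. Open under the block at own +x and -x. Origin: centre of the tray's underside; z up; the bore is on this z axis.
- bore_top (a point): On the bore's axis, level with the guide plate's top face; axes as the rig. NOT exactly the port: the plate, 20 mm thick, is clamped so that its port (round hole 14 mm wide, 1 mm chamfer) is up to 8 mm off this point, either way along the rig's own x (not measured; none along y). Under the plate the bore is 30 mm wide, down to the underside 48 mm below here.
- stand: Fixed grey plastic block 70 x 70 x 40 mm in which the drift stands: a blind hole in the middle of its top, 17 mm wide with a 2 mm chamfer, 32 mm deep. Origin: centre of its underside, on the worktop, z up.
- drift_mid (a point): Drift rod (0.25 kg, 130 mm long) upright in the stand; this point is on its axis, mid-handle, 90 mm above the tip; z from tip to handle. Steel shank 12 mm thick, 48 mm long; then collar 30 mm wide, 7 mm thick; then black handle 22 mm thick, 75 mm long. The collar meets the guide plate when the tip is 48 mm below it.
- drift_tip (a point): Centre of the flat lower end of the drift's shank; z as above.
- drift: The whole drift rod; origin at the centre of the tip's flat end, z towards the handle.
- piston: White plastic piston with dark seal rings, solid cylinder 28 mm wide and long, 0.04 kg, held by spring seals hidden in the bore. Its lower end starts 1 to 9 mm out of the block's underside. A steady push of some 5 to 15 N moves it down; it is let go and drops when its top is about 41 to 44 mm below the guide plate's top face. Origin: centre of its lower end, z to its top.
- piston_mid (a point): Centre of the piston, 14 mm from either end.
- bowl: Bystander: steel bowl, 110 mm wide, 60 mm high. Origin: centre of its underside.
- jug: Bystander: white plastic jug with a handle at its own +y, 84 mm wide, 110 mm high. Origin: centre of its underside.
- spatula: Bystander: spatula lying on the worktop along its own x.

How it is judged:
By the outcome, as a careful person would: the job done as asked, in the order asked, and still so for the second after the job is handed in, with the robot touching nothing.
It also fails if it takes over 72 s, if anything falls off the work surface, if the arm or the gripper's body presses on something with over 40 N, if the wrist force passes 120 N, or if a joint passes its speed limit or range.

ROBOT

A 6-joint arm with a two-finger parallel gripper is mounted at the origin on the work surface. World frame = base frame: x ahead of the robot, y to its left, z up, the work surface at z = 0. Lengths are in m, angles in degrees, forces in N, time in s.
With the tool pointing down it reaches from about 0.4 to 0.825 m from the base axis. Payload 7 kg.
Tool frame: the origin (TCP) lies on the centre line of the jaws, within the pads' length; the fingertips stand 17 mm ahead of it and the grasp point (between the pads) lies 2 mm behind it; z points along the fingers, y is the direction in which the jaws open and shut (so a half turn about z gives the same grasp; the last joint's range is limited). The gripper opens to 88 mm and grips with 3 to 60 N. Pads are 19 mm wide; open, the fingers measure 130 mm over their backs; the gripper's body (78 mm by 193 mm) begins 47 mm behind the grasp point.
Start: joints at [-47.951, 20.546, 0.682, 0, -70.136, -16.507], TCP at [0.291, -0.609, 0.244] pointing down, gripper open.
Joint ranges: [-176.03, 176.03], [-82.01, 121.73], [-58.28, 71.71], [-173.87, 95.51], [-174.79, -0.11], [-173.66, 173.66]. Speed limits (degrees/s): [136.94, 136.94, 172.46, 180, 180, 180].

INTERFACE

Orientations are given as [roll, pitch, yaw] about the fixed x, y, z axes, in that order (R = Rz(yaw) Ry(pitch) Rx(roll)).
In Python, from plant import telemetry, vision, close_job, recognise, silhouettes, place_of gives the robot as it stands.
- The arm moves only by the shell command python3 -m handwheel 'ROWS'. ROWS is JSON, a list that holds one entry, the list of rows, each a list of 5 numbers: the shift along the tool's x, y, z in m, then the turn about the tool's z in rad, then the closure, from 0 (fully open) to 1 (shut). In form: [[[tx, ty, tz, yaw, gripper], ...]]. A call has 1 to 20 rows; each row shifts and turns the commanded pose from where the row before left it, along the tool's axes as they then stand; what a row does not reach is not made up. A row lasts 1/12 s, in which the tool goes at most 41.7 mm and 7.16 degrees, less where a joint would pass 70% of its speed; a pose out of reach is approached as far as the arm can. A call with a gripper value outside its range is refused whole. The fingers move at their own pace and stop on an object; the grip force is fixed at half the most. Time passes only in rows, so rows that do not move let the fingers close. It gives the time, the measured TCP pose, the force and the opening at its end, in the units of the state.
- telemetry.get_obs(): the state, without advancing time (a new reading comes with each control period).
- vision.snapshot(name): name is "side" or "top"; returns a dict with "color" (384x512x3 uint8, red, green, blue), "mtx" (3x3 intrinsics, pixels), "cam_to_world" (4x4, takes a point from camera to world coordinates). Camera axes: x right, y down, z forward; pixel columns grow to the right and rows downward; lengths in m; the calibration is good to about 2 mm. A picture is of the moment at which its call begins. There is no depth.
- close_job(): hands the job in, once; it reports no verdict.
Trained networks look in a picture, given as the dict that the camera call returned (one of the last four; its "shot" number tells which), for a name from the list of things; names that differ only in an ending like _2 or _b are one class to them, and where a whole thing is asked for, a point or a joint stands for the part that bears it (a point fixed in the world has none). Each returns a list of dicts, best first, with "conf" (0 to 1); they miss things now and then, are a little off and sometimes report something else, mostly with a low value. They report only what shows in the picture. A call takes as long as a camera call.
- recognise(name, picture): "xy" ([column, row] in pixels, amid what is visible of it).
- silhouettes(name, picture): "region" (384x512 bool, what is visible of it) and "xy" ([column, row] in pixels, amid what is visible of it).
- place_of(name, picture): "xy" ([column, row] in pixels: a listed point, or the origin of a listed thing).
The state is a dict: "clock": time; "joint_pos": joint angles; "qvel": joint speeds; "tau": joint torques, N m; "tool_pos": TCP position; "orientation": TCP orientation; "force": force on the tool from outside, world axes, zero at the start; "moment": the same for the moment, N m; "opening": finger opening in m.
Only numpy, scipy, OpenCV 4.12 (cv2) and the standard library are available. Lean on these libraries where they do the work, as an engineer would, in place of code of your own. Each camera call takes 0.05 s, during which the arm holds its last target.

## Working session

There is one attempt and no reset: what is moved stays moved. The work goes in short steps, Python scripts to look and compute and a shell command to move; the robot and the scene stay as the last step left them, time stands still between calls to the robot, and variables do not carry over. Pictures are saved under pics/ and viewed, and the job is handed in when it is done.

```bash
ls; mkdir -p pics; cat > h.py <<'E'
import numpy as np, cv2
from plant import telemetry, vision, close_job, recognise, silhouettes, place_of
def ray(pic,xy):
    K=np.array(pic["mtx"]);T=np.array(pic["cam_to_world"])
    d=T[:3,:3]@np.linalg.inv(K)@np.array([xy[0],xy[1],1.]);return T[:3,3],d/np.linalg.norm(d)
def atz(pic,xy,z):
    o,d=ray(pic,xy);return o+d*(z-o[2])/d[2]
def tri(rs):
    A=np.zeros((3,3));b=np.zeros(3)
    for o,d in rs:
        P=np.eye(3)-np.outer(d,d);A+=P;b+=P@o
    x=np.linalg.solve(A,b)
    return x,[np.linalg.norm((np.eye(3)-np.outer(d,d))@(x-o)) for o,d in rs]
def proj(pic,p):
    K=np.array(pic["mtx"]);T=np.linalg.inv(np.array(pic["cam_to_world"]))
    c=T[:3,:3]@np.array(p)+T[:3,3];u=K@c;return u[:2]/u[2]
def save(pic,n,crop=None,s=1):
    im=cv2.cvtColor(pic["color"],cv2.COLOR_RGB2BGR)
    if crop: im=im[crop[1]:crop[3],crop[0]:crop[2]]
    cv2.imwrite("pics/"+n,cv2.resize(im,None,fx=s,fy=s,interpolation=cv2.INTER_CUBIC))
E
python3 - <<'E'
from h import *
s=vision.snapshot("side");t=vision.snapshot("top")
save(s,"s0.png");save(t,"t0.png")
for n in ["rig","bore_top","stand","drift_mid","drift_tip","drift","piston","piston_mid","bowl","jug","spatula"]:
    r=[]
    for nm,p in(("s",s),("t",t)):
        q=place_of(n,p)[:2];print(n,nm,[(np.round(a["xy"],1).tolist(),round(a["conf"],2)) for a in q])
        if q:r.append(ray(p,q[0]["xy"]))
    if len(r)==2:
        x,e=tri(r);print("   ",x.round(4),np.round(e,4))
print(s["cam_to_world"],t["cam_to_world"],s["mtx"])
print(telemetry.get_obs())
E
```

```text
pics
rig s [([258.7, 246.5], 0.57)]
rig t [([244.0, 220.9], 0.9)]
    [0.5272 0.0913 0.0202] [0.001 0.001]
bore_top s [([260.1, 213.3], 0.83)]
bore_top t [([242.6, 215.5], 0.79)]
    [0.5336 0.0865 0.1281] [0.0038 0.0038]
stand s [([331.6, 172.1], 0.8)]
stand t [([364.2, 217.4], 0.74), ([371.7, 212.2], 0.59)]
    [ 0.5281 -0.2797  0.0172] [0.0004 0.0004]
drift_mid s []
drift_mid t [([369.8, 213.8], 0.68), ([163.3, 235.0], 0.33)]
drift_tip s [([330.4, 168.1], 0.47), ([259.7, 244.3], 0.29)]
drift_tip t []
drift s [([332.7, 171.0], 0.48)]
drift t [([364.1, 214.6], 0.63)]
    [ 0.5319 -0.2818  0.0187] [0.0049 0.0049]
piston s []
piston t []
piston_mid s []
piston_mid t []
bowl s [([200.0, 335.2], 0.8)]
bowl t [([159.6, 236.3], 0.81)]
    [0.485  0.3546 0.0167] [0.0005 0.0005]
jug s [([239.1, 168.5], 0.69)]
jug t [([317.4, 141.5], 0.91)]
    [ 0.7776 -0.1481 -0.0044] [0.0021 0.0021]
spatula s [([182.1, 222.0], 0.61)]
spatula t [([229.2, 154.3], 0.72)]
    [0.7425 0.1362 0.0114] [0.0036 0.0036]
[[-0.80521776 -0.39481215  0.44243386  0.1229577 ]
 [-0.59294153  0.52767672 -0.60825786  0.6522
[... 395 characters left out ...]
4]
 [  0.           0.           1.        ]]
{'clock': 1.2, 'joint_pos': array([-4.79494993e+01,  2.05468504e+01,  6.82639656e-01, -2.18452705e-03,
       -7.01346092e+01, -1.65080025e+01]), 'qvel': array([-0.03475352,  0.11246846, -0.04769144,  0.01411577,  0.00820063,
        0.02501743]), 'tau': array([-1.40045689e-03, -5.82395089e+01,  2.93297267e+01,  7.00268000e+00,
        1.23000247e-02, -6.12024633e-05]), 'tool_pos': array([ 0.29105024, -0.60901271,  0.24355401]), 'orientation': array([-1.79999452e+02,  2.30516825e-03, -1.54458244e+02]), 'force': array([-0.03953402, -0.03732428,  0.34696494]), 'moment': array([-0.03977499,  0.0823604 , -0.0009377 ]), 'opening': 0.08755555584693622}
```

View pics/s0.png

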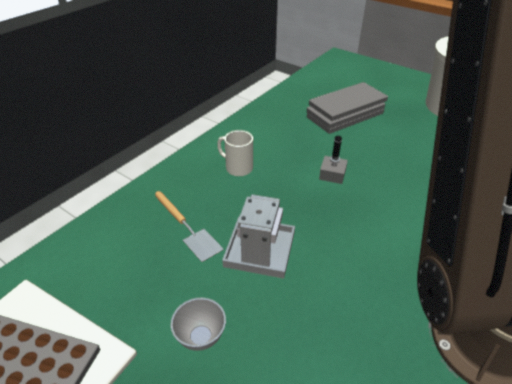

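View pics/t0.png

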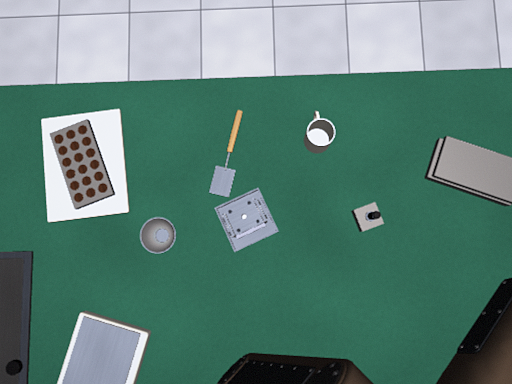

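```bash
python3 - <<'E'
from h import *
import cv2
s=cv2.imread("pics/s0.png");t=cv2.imread("pics/t0.png")
def c(i,x0,y0,x1,y1,k,n): cv2.imwrite("pics/"+n,cv2.resize(i[y0:y1,x0:x1],None,fx=k,fy=k,interpolation=cv2.INTER_CUBIC))
a=lambda i,x,y:cv2.resize(i[y:y+80,x:x+80],None,fx=5,fy=5,interpolation=cv2.INTER_CUBIC)
cv2.imwrite("pics/c_t.png",np.hstack([a(t,205,180),a(t,330,175)]))
s=cv2.resize(s[120:280,215:375],None,fx=3.7,fy=3.7,interpolation=cv2.INTER_CUBIC);cv2.imwrite("pics/c_s.png",s)
E
```

```text
(no output)
```

View pics/c_t.png

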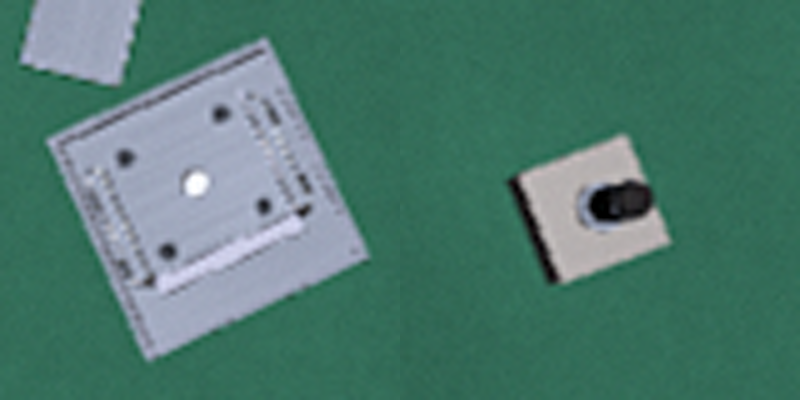

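View pics/c_s.png

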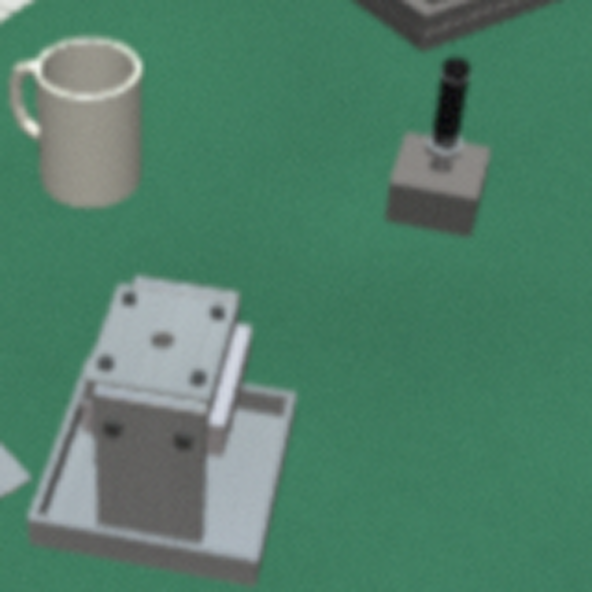

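```bash
python3 - <<'E'
from h import *
s=vision.snapshot("side");t=vision.snapshot("top")
tc=[np.array(p)/5+[205,180]-0.4 for p in [(48,140),(267,38),(369,258),(150,360)]]
w=[atz(t,p,.026) for p in tc]; print(np.round(w,4),"ctr",np.mean(w,0))
for i in range(4):
    d=w[(i+1)%4]-w[i];print(np.linalg.norm(d),np.degrees(np.arctan2(d[1],d[0])))
sc=[np.array(p)/3.7+[215,120]-.4 for p in [(30,520),(256,560),(297,395)]]
print("side tray",np.round([atz(s,p,.026) for p in sc],4))
tb=[np.array(p)/5+[205,180]-.4 for p in [(221,113),(125,158),(264,206),(168,250)]];b=[atz(t,p,.131) for p in tb];print("bolts top",np.round(b,4),np.mean(b,0))
sb=[np.array(p)/3.7+[215,120]-.4 for p in [(128,298),(218,312),(105,362),(197,378)]];b=[atz(s,p,.131) for p in sb];print("bolts side",np.round(b,4),np.mean(b,0))
print("port top",atz(t,np.array([196,183])/5+[205,180]-.4,.131),"side",atz(s,np.array([162,340])/3.7+[215,120]-.4,.131))
st=[np.array(p)/5+[330,175]-.4-[80,0] for p in [(517,178),(625,135),(670,243),(557,283)]]
w=[atz(t,p,.04) for p in st];print("stand top",np.round(w,4),np.mean(w,0))
ss=[np.array(p)/3.7+[215,120]-.4 for p in [(411,133),(490,153),(474,198),(390,183)]] 
w=[atz(s,p,.04) for p in ss];print("stand side",np.round(w,4),np.mean(w,0))
print("handle top: top",atz(t,np.array([632-400,200])/5+[330,175]-.4,.138),"side",atz(s,np.array([456,67])/3.7+[215,120]-.4,.138))
E
```

```text
[[ 0.5696  0.1821  0.026 ]
 [ 0.6296  0.0446  0.026 ]
 [ 0.4919 -0.0145  0.026 ]
 [ 0.4331  0.1212  0.026 ]] ctr [0.53104072 0.08334746 0.026     ]
0.15001372590606132 -66.44820018348489
0.14986460130189297 -156.76724089305904
0.14789008274245063 113.40928462548386
0.14949998486550947 24.046049081967585
side tray [[ 0.5684  0.1813  0.026 ]
 [ 0.4342  0.1212  0.026 ]
 [ 0.4909 -0.015   0.026 ]]
bolts top [[0.5741 0.0698 0.131 ]
 [0.5499 0.125  0.131 ]
 [0.5206 0.0466 0.131 ]
 [0.4972 0.1016 0.131 ]] [0.53544636 0.08574752 0.131     ]
bolts side [[0.5758 0.0665 0.131 ]
 [0.5218 0.0426 0.131 ]
 [0.5518 0.1214 0.131 ]
 [0.4984 0.0987 0.131 ]] [0.53694925 0.08231303 0.131     ]
port top [0.53462894 0.08488972 0.131     ] side [0.53521578 0.08469373 0.131     ]
stand top [[ 0.5494 -0.2422  0.04  ]
 [ 0.5738 -0.3086  0.04  ]
 [ 0.5077 -0.3317  0.04  ]
 [ 0.4854 -0.2628  0.04  ]] [ 0.52907629 -0.28631491  0.04      ]
stand side [[ 0.571  -0.3134  0.04  ]
 [ 0.5057 -0.3282  0.04  ]
 [ 0.4885 -0.2679  0.04  ]
 [ 0.5512 -0.2447  0.04  ]] [ 0.52910352 -0.28857473  0.04      ]
handle top: top [ 0.52910353 -0.28542986  0.138     ] side [ 0.52846495 -0.28564055  0.138     ]
```

```bash
python3 -m handwheel '[[[0,0,0,-0.118,0],[0,0,0,-0.118,0],[0,0,0,-0.118,0],[0,0,0,-0.118,0],[0,0,0,-0.118,0],[0,0,0,-0.118,0],[0,0,0,-0.118,0],[0,0,0,-0.118,0],[0,0,0,-0.118,0],[0,0,0,-0.118,0],[0,0,0,-0.118,0],[0,0,0,-0.118,0],[0,0,0,-0.118,0]]]'
python3 -m handwheel '[[[-0.0144,-0.0248,0,0,0],[-0.0144,-0.0248,0,0,0],[-0.0144,-0.0248,0,0,0],[-0.0144,-0.0248,0,0,0],[-0.0144,-0.0248,0,0,0],[-0.0144,-0.0248,0,0,0],[-0.0144,-0.0248,0,0,0],[-0.0144,-0.0248,0,0,0],[-0.0144,-0.0248,0,0,0],[-0.0144,-0.0248,0,0,0],[-0.0144,-0.0248,0,0,0],[-0.0144,-0.0248,0,0,0],[-0.0144,-0.0248,0,0,0],[-0.0144,-0.0248,0,0,0],[0,0,0,0,0]]]'
cat >> h.py <<'E'
from scipy.spatial.transform import Rotation as R
def to(p):
    o=telemetry.get_obs();m=R.from_euler('xyz',o["orientation"],degrees=True)
    print("clk",round(o["clock"],2),"tcp",o["tool_pos"].round(4),"rpy",o["orientation"].round(2),"F",o["force"].round(2),"open",round(o["opening"],4))
    print("tool delta",m.inv().apply(np.array(p)-o["tool_pos"]).round(4))
E
python3 -c "
from h import *
to([.5288,-.2855,.096])"
```

```text
clock: 2.38
tool_pos: [0.291, -0.609, 0.2436]
orientation: [180.0, -0.0, -66.2]
force: [0.4, -0.5, 0.7]
opening: 0.088
clock: 3.63
tool_pos: [0.532, -0.2828, 0.2436]
orientation: [-179.9, -0.0, -66.4]
force: [0.8, -0.4, -0.5]
opening: 0.0877
clk 3.63 tcp [ 0.532  -0.2828  0.2436] rpy [-1.7994e+02 -1.0000e-02 -6.6390e+01] F [ 0.82 -0.38 -0.49] open 0.0877
tool delta [0.0011 0.0041 0.1476]
```

```bash
python3 -m handwheel '[[[0.0011,0.0041,0,0,0],[0,0,0.02,0,0],[0,0,0.03,0,0],[0,0,0.03,0,0],[0,0,0.03,0,0],[0,0,0.025,0,0],[0,0,0.0126,0,0],[0,0,0,0,0],[0,0,0,0,0]]]'
python3 -c "
from h import *
to([.5288,-.2855,.096])
s=vision.snapshot('side');t=vision.snapshot('top')
im=np.hstack([cv2.resize(p['color'][y:y+100,x:x+100],None,fx=4,fy=4,interpolation=cv2.INTER_CUBIC) for p,x,y in((s,285,100),(t,320,160))])
cv2.imwrite('pics/g.png',im[:,:,::-1])"
```

```text
clock: 4.38
tool_pos: [0.5253, -0.2894, 0.0957]
orientation: [179.9, 0.0, -66.6]
force: [0.1, -0.1, 0.2]
opening: 0.0876
clk 4.38 tcp [ 0.5253 -0.2894  0.0957] rpy [ 1.7992e+02  3.0000e-02 -6.6610e+01] F [ 0.1  -0.08  0.19] open 0.0876
tool delta [-0.0022 -0.0048 -0.0003]
```

View pics/g.png

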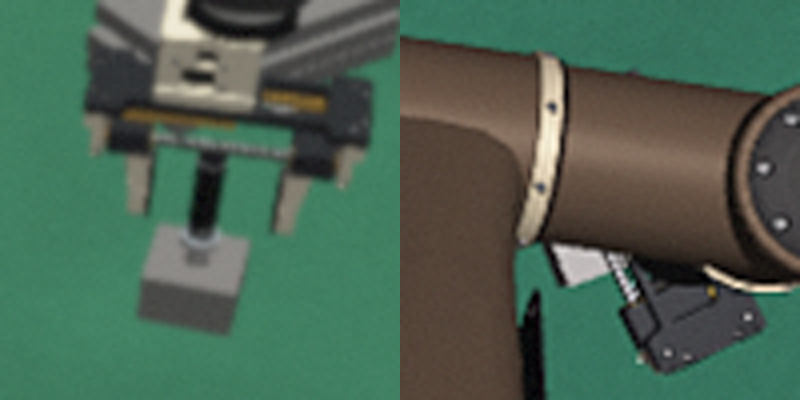

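```bash
python3 -m handwheel '[[[-0.0022,-0.0048,0,0,0],[0,0,0,0,0],[0,0,0,0,0],[0,0,0,0,0]]]'
python3 -c "
from h import *
to([.5288,-.2855,.096])"
```

```text
clock: 4.82
tool_pos: [0.5299, -0.2846, 0.0966]
orientation: [-180.0, -0.0, -66.5]
force: [-0.4, -0.1, 0.1]
opening: 0.0877
clk 4.82 tcp [ 0.5299 -0.2846  0.0966] rpy [-1.7995e+02 -3.0000e-02 -6.6550e+01] F [-0.4  -0.1   0.09] open 0.0877
tool delta [0.0004 0.0014 0.0006]
```

```bash
python3 -m handwheel '[[[0,0.001,0,0,0.5],[0,0,0,0,0.6],[0,0,0,0,0.7],[0,0,0,0,0.8],[0,0,0,0,1],[0,0,0,0,1],[0,0,0,0,1],[0,0,0,0,1],[0,0,0,0,1],[0,0,0,0,1]]]'
python3 -c "
from h import *
to([.5288,-.2855,.096])"
```

```text
clock: 5.65
tool_pos: [0.5287, -0.2851, 0.096]
orientation: [180.0, 0.0, -66.6]
force: [0.6, 0.6, -0.2]
opening: 0.0263
clk 5.65 tcp [ 0.5287 -0.2851  0.096 ] rpy [180.     0.   -66.57] F [ 0.57  0.63 -0.25] open 0.0263
tool delta [ 0.0004  0.     -0.    ]
```

```bash
python3 -m handwheel '[[[0,0,0,0,1],[0,0,0,0,1],[0,0,0,0,1],[0,0,0,0,1]]]'
python3 -c "
from h import *
to([.5288,-.2855,.096])"
```

```text
clock: 5.98
tool_pos: [0.5286, -0.2851, 0.0959]
orientation: [180.0, 0.0, -66.6]
force: [1.0, 0.1, 1.2]
opening: 0.0216
clk 5.98 tcp [ 0.5286 -0.2851  0.0959] rpy [179.99   0.   -66.56] F [1.   0.05 1.19] open 0.0216
tool delta [ 0.0005 -0.     -0.0001]
```

```bash
python3 -m handwheel '[[[0,0,-0.01,0,1],[0,0,-0.02,0,1],[0,0,-0.025,0,1],[0,0,-0.03,0,1],[0,0,-0.03,0,1],[0,0,-0.02,0,1],[0,0,-0.01,0,1],[0,0,-0.005,0,1],[0,0,0,0,1],[0,0,0,0,1]]]'
python3 -m handwheel '[[[-0.008,-0.0036,0,0,1],[-0.016,-0.0072,0,0,1],[-0.024,-0.0109,0,0,1],[-0.024,-0.0109,0,0,1],[-0.024,-0.0109,0,0,1],[-0.024,-0.0109,0,0,1],[-0.024,-0.0109,0,0,1],[-0.024,-0.0109,0,0,1],[-0.024,-0.0109,0,0,1],[-0.024,-0.0109,0,0,1],[-0.024,-0.0109,0,0,1],[-0.024,-0.0109,0,0,1],[-0.024,-0.0109,0,0,1],[-0.024,-0.0109,0,0,1],[-0.016,-0.0072,0,0,1],[-0.008,-0.0036,0,0,1],[0,0,0,0,1],[0,0,0,0,1],[0,0,0,0,1],[0,0,0,0,1]]]'
python3 -c "
from h import *
to([.535,.0848,.246])
s=vision.snapshot('side');t=vision.snapshot('top')
save(s,'s1.png',(170,80,350,260),3.2);save(t,'t1.png',(160,130,340,310),3.2)
for n in ('drift_mid','drift_tip','bore_top'):
  for nm,p in(('s',s),('t',t)):
    for q in place_of(n,p)[:2]: print(n,nm,np.round(q['xy'],1),round(q['conf'],2))
"
```

```text
clock: 6.82
tool_pos: [0.528, -0.2847, 0.2446]
orientation: [179.9, 0.1, -66.6]
force: [0.9, -1.1, -3.2]
opening: 0.0209
clock: 8.48
tool_pos: [0.5347, 0.083, 0.2457]
orientation: [180.0, -0.0, -66.6]
force: [-0.8, -0.2, -3.8]
opening: 0.0215
clk 8.48 tcp [0.5347 0.083  0.2457] rpy [179.96  -0.   -66.62] F [-0.8  -0.24 -3.84] open 0.0215
tool delta [-0.0016 -0.001  -0.0003]
drift_mid s [259.  171.3] 0.95
drift_tip s [257.9 200.4] 0.69
bore_top s [261.2 211.6] 0.73
bore_top t [244.1 217. ] 0.97
bore_top t [316.4 143.1] 0.39
```

View pics/s1.png

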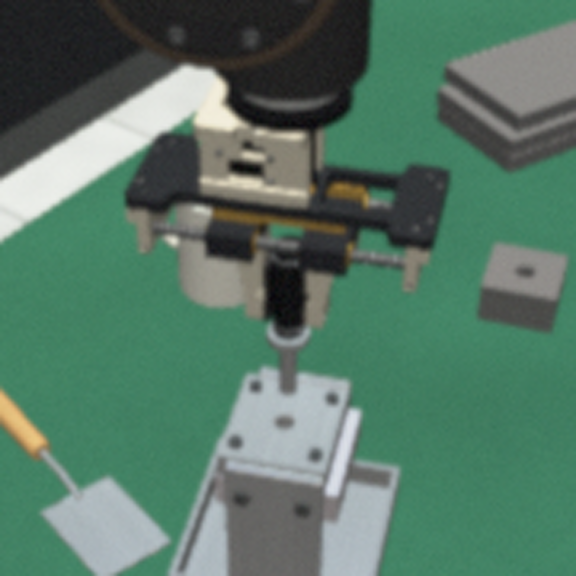

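View pics/t1.png

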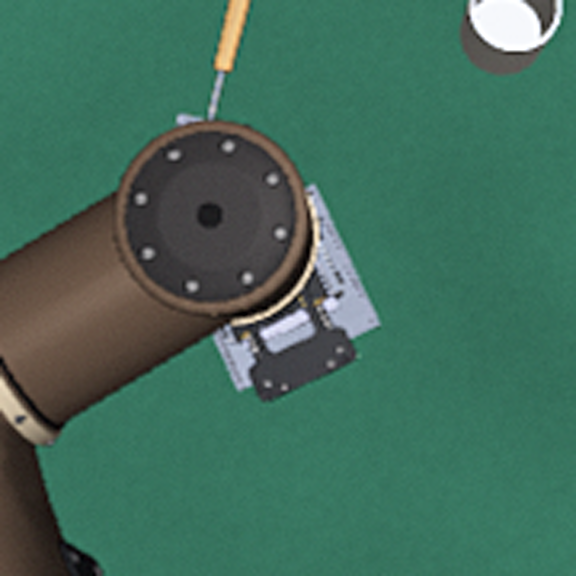

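```bash
python3 - <<'E'
from h import *
s=vision.snapshot("side")
o=telemetry.get_obs();print(o["tool_pos"],o["force"])
im=s["color"][180:225,235:285];cv2.imwrite("pics/z.png",cv2.resize(im,None,fx=12,fy=12,interpolation=cv2.INTER_CUBIC)[:,:,::-1])
for z in(.1545,.1577,.161):print(z,proj(s,[o["tool_pos"][0],o["tool_pos"][1],z]))
print("rod axis at collar",proj(s,[*o["tool_pos"][:2],.209]))
print("port",proj(s,[.535,.0848,.131]))
E
```

```text
[0.53490626 0.08368005 0.24599548] [ 0.11951428 -0.20653661 -2.74548342]
0.1545 [258.82558829 203.89157064]
0.1577 [258.83596507 202.86378331]
0.161 [258.84671405 201.79913066]
rod axis at collar [259.00877834 185.74717276]
port [258.43160853 211.55638836]
```

View pics/z.png

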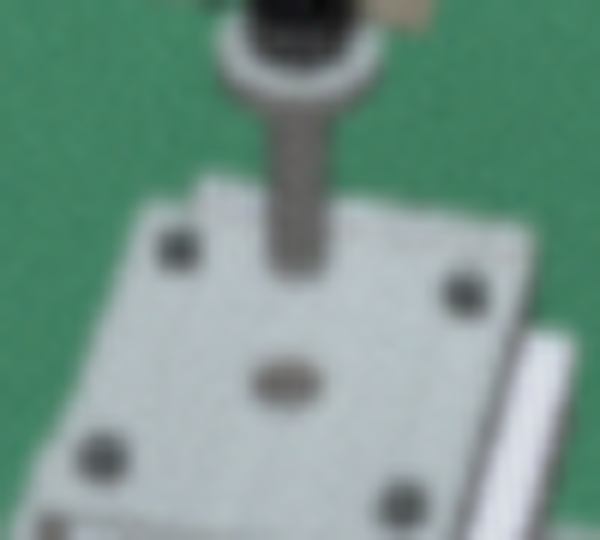

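```bash
python3 - <<'E'
from h import *
s=vision.snapshot("side")
o=telemetry.get_obs();print(o["tool_pos"])
for px,z in(((259.3,200.9),.158),((257.9,200.4),.158),((259,171.3),.248),((258.4,211.5),.131),((259.4,184),.209)):print(px,atz(s,px,z).round(4))
im=s["color"][140:195,225:295];cv2.imwrite("pics/z2.png",cv2.resize(im,None,fx=10,fy=10,interpolation=cv2.INTER_CUBIC)[:,:,::-1])
E
```

```text
[0.53489363 0.08373058 0.2459916 ]
(259.3, 200.9) [0.5378 0.078  0.158 ]
(257.9, 200.4) [0.5413 0.0786 0.158 ]
(259, 171.3) [0.5363 0.0823 0.248 ]
(258.4, 211.5) [0.5352 0.0847 0.131 ]
(259.4, 184) [0.5377 0.0784 0.209 ]
```

View pics/z2.png

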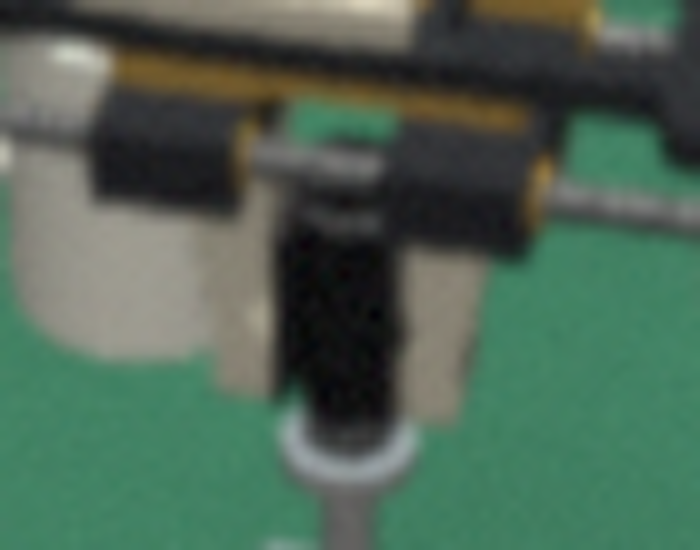

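```bash
python3 -m handwheel '[[[0,0,0.008,0,1],[0,0,0.008,0,1],[0,0,0.004,0,1],[0,0,0,0,1],[0,0,0,0,1],[0,0,0,0,1]]]'
python3 - <<'E'
from h import *
s=vision.snapshot("side")
to([.535,.0848,.219]);o=telemetry.get_obs()
im=s["color"][180:225,235:285];cv2.imwrite("pics/z3.png",cv2.resize(im,None,fx=12,fy=12,interpolation=cv2.INTER_CUBIC)[:,:,::-1])
print("exp tip",proj(s,[*o["tool_pos"][:2],o["tool_pos"][2]-.088]))
E
```

```text
clock: 9.48
tool_pos: [0.535, 0.0839, 0.226]
orientation: [-180.0, -0.0, -66.6]
force: [0.4, -0.3, -2.6]
opening: 0.0216
clk 9.53 tcp [0.5351 0.0839 0.2262] rpy [-1.7998e+02 -1.0000e-02 -6.6560e+01] F [-0.97 -0.08 -2.67] open 0.0215
tool delta [-0.0009 -0.0003  0.0072]
exp tip [258.6610489  209.07885895]
```

View pics/z3.png

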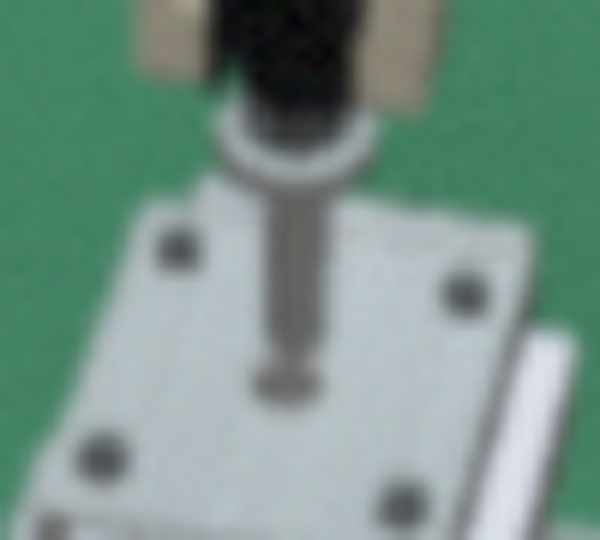

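```bash
python3 -m handwheel '[[[0,0,0.0015,0,1],[0,0,0.0015,0,1],[0,0,0.0015,0,1],[0,0,0.001,0,1],[0,0,0,0,1],[0,0,0,0,1]]]'
python3 -m handwheel '[[[0,0,0.001,0,1],[0,0,0,0,1]]]'
python3 -m handwheel '[[[0,0,0.001,0,1],[0,0,0,0,1]]]'
```

```text
clock: 10.03
tool_pos: [0.5349, 0.0838, 0.2204]
orientation: [180.0, -0.0, -66.6]
force: [-0.7, 0.1, -2.1]
opening: 0.0216
clock: 10.2
tool_pos: [0.5349, 0.0838, 0.2193]
orientation: [180.0, 0.0, -66.6]
force: [-0.5, -0.5, -3.1]
opening: 0.0213
clock: 10.37
tool_pos: [0.5351, 0.0838, 0.2189]
orientation: [-180.0, -0.0, -66.6]
force: [-0.9, -0.7, 0.6]
opening: 0.0211
```

```bash
python3 -m handwheel '[[[0,0,0.0005,0,1],[0,0,0,0,1]]]'
python3 - <<'E'
from h import *
s=vision.snapshot("side")
to([.535,.0848,.219]);o=telemetry.get_obs()
im=s["color"][180:225,235:285];cv2.imwrite("pics/z4.png",cv2.resize(im,None,fx=12,fy=12,interpolation=cv2.INTER_CUBIC)[:,:,::-1])
print("exp tip",proj(s,[*o["tool_pos"][:2],.131]))
f=lambda x,y:atz(s,[x/12+235-.46,y/12+180-.46],.131)
print(f(287,384)-f(297,384),f(287,400)-f(287,384))
E
```

```text
clock: 10.53
tool_pos: [0.5352, 0.0838, 0.2188]
orientation: [-179.9, -0.0, -66.6]
force: [-2.3, -0.5, 4.6]
opening: 0.0213
clk 10.58 tcp [0.5352 0.0838 0.2188] rpy [-1.7994e+02 -2.0000e-02 -6.6550e+01] F [-2.31 -0.07  4.5 ] open 0.0216
tool delta [-0.0009 -0.0002 -0.0002]
exp tip [258.6198454  211.29575021]
[0.00154601 0.00115497 0.        ] [-0.00261708  0.00355499  0.        ]
```

View pics/z4.png

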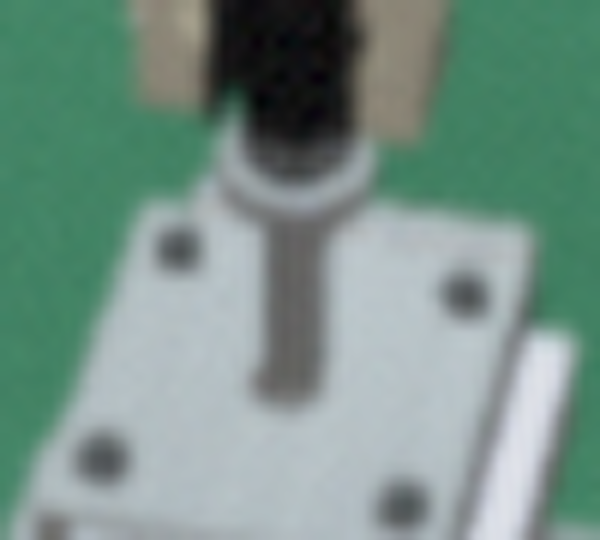

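```bash
python3 -m handwheel '[[[0,0,-0.0015,0,1],[-0.0009,-0.0016,0,0,1],[0,0,0,0,1],[0,0,0.0008,0,1],[0,0,0.0007,0,1],[0,0,0.0005,0,1],[0,0,0,0,1]]]'
```

```text
clock: 11.17
tool_pos: [0.5363, 0.0853, 0.2186]
orientation: [-179.9, -0.0, -66.5]
force: [-3.1, 0.2, 8.3]
opening: 0.0214
```

```bash

python3 - <<'E'
from h import *
s=vision.snapshot("side")
to([.535,.0848,.219]);o=telemetry.get_obs();print(o["moment"])
im=s["color"][190:220,242:277];cv2.imwrite("pics/z5.png",cv2.resize(im,None,fx=18,fy=18,interpolation=cv2.INTER_CUBIC)[:,:,::-1])
E
```

```text
clk 11.22 tcp [0.5363 0.0853 0.2186] rpy [-1.7994e+02 -2.0000e-02 -6.6540e+01] F [-3.52  1.05  8.51] open 0.0217
tool delta [-0.      0.0014 -0.0004]
[ 0.10311703  1.61555188 -0.01664044]
```

View pics/z5.png

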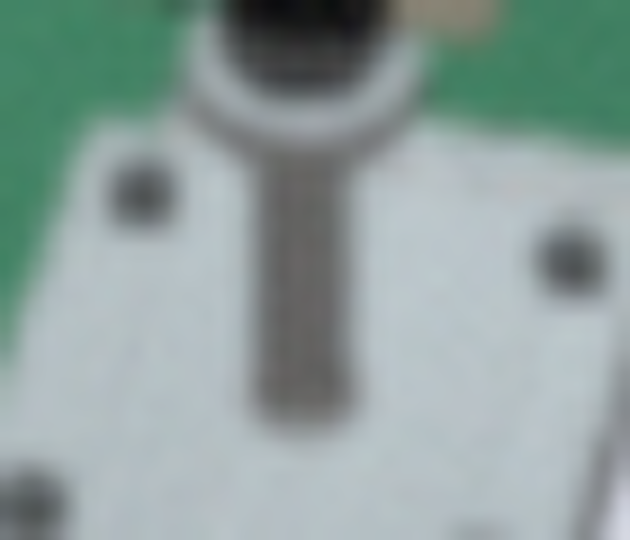

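```bash
python3 -m handwheel '[[[0,0,-0.0004,0,1],[-0.001,0.0002,0,0,1],[0,0,0,0,1]]]'
python3 -m handwheel '[[[-0.001,0.0002,0,0,1],[0,0,0,0,1]]]'
python3 -m handwheel '[[[-0.001,0.0002,0,0,1],[0,0,0,0,1]]]'
```

```text
clock: 11.47
tool_pos: [0.5359, 0.0859, 0.2187]
orientation: [-179.9, -0.1, -66.5]
force: [-1.0, -2.5, 5.8]
opening: 0.0217
clock: 11.63
tool_pos: [0.5355, 0.0866, 0.2186]
orientation: [-179.9, -0.1, -66.5]
force: [0.1, -1.9, 4.9]
opening: 0.0218
clock: 11.8
tool_pos: [0.5349, 0.0877, 0.2183]
orientation: [-179.9, -0.0, -66.6]
force: [1.2, -2.0, 2.0]
opening: 0.0216
```

```bash
python3 -m handwheel '[[[-0.0008,0.0002,0.0003,0,1],[0,0,0.0003,0,1],[0,0,0,0,1]]]'
```

```text
clock: 12.05
tool_pos: [0.533, 0.0886, 0.2162]
orientation: [179.9, 0.0, -66.6]
force: [0.6, 0.2, -2.1]
opening: 0.0215
```

```bash
python3 -m handwheel '[[[0,0,0.0015,0,1],[0,0,0.0015,0,1],[0,0,0.002,0,1],[0,0,0,0,1]]]'
python3 -m handwheel '[[[0,0,0.0025,0,1],[0,0,0.0025,0,1],[0,0,0,0,1]]]'
```

```text
clock: 12.38
tool_pos: [0.5334, 0.0884, 0.2115]
orientation: [179.9, 0.0, -66.6]
force: [0.1, 0.3, -3.2]
opening: 0.0213
clock: 12.63
tool_pos: [0.5335, 0.0883, 0.2066]
orientation: [179.9, 0.0, -66.6]
force: [0.7, -0.1, -3.8]
opening: 0.0214
```

Port entered with almost no side force. Continuing gently until piston contact.

```bash
python3 -m handwheel '[[[0,0,0.0025,0,1],[0,0,0.0025,0,1],[0,0,0.0015,0,1],[0,0,0,0,1]]]'
python3 -m handwheel '[[[0,0,0.001,0,1],[0,0,0.001,0,1],[0,0,0.001,0,1],[0,0,0,0,1]]]'
```

```text
clock: 12.97
tool_pos: [0.5335, 0.0884, 0.2003]
orientation: [180.0, 0.0, -66.6]
force: [-0.3, -0.2, -3.1]
opening: 0.0217
clock: 13.3
tool_pos: [0.5338, 0.0884, 0.1978]
orientation: [-180.0, -0.0, -66.6]
force: [-0.1, 0.5, -2.1]
opening: 0.0214
```

```bash
python3 -m handwheel '[[[0,0,0.001,0,1],[0,0,0.001,0,1],[0,0,0.001,0,1],[0,0,0,0,1]]]'
```

```text
clock: 13.63
tool_pos: [0.5343, 0.0886, 0.1953]
orientation: [-179.9, -0.0, -66.6]
force: [-0.4, 0.0, 2.2]
opening: 0.0216
```

```bash
python3 -m handwheel '[[[0,0,0.0008,0,1],[0,0,0.0008,0,1],[0,0,0.0008,0,1],[0,0,0.0008,0,1]]]'
python3 -m handwheel '[[[0,0,0.0008,0,1],[0,0,0.0008,0,1],[0,0,0.0008,0,1],[0,0,0.0008,0,1]]]'
```

```text
clock: 13.97
tool_pos: [0.5341, 0.0886, 0.1917]
orientation: [-180.0, -0.0, -66.6]
force: [1.3, 0.4, 3.5]
opening: 0.0218
clock: 14.3
tool_pos: [0.5337, 0.0884, 0.1882]
orientation: [180.0, -0.0, -66.6]
force: [1.0, 0.4, 4.0]
opening: 0.0213
```

```bash
python3 -m handwheel '[[[0,0,0.0008,0,1],[0,0,0.0008,0,1],[0,0,0.0008,0,1],[0,0,0.0008,0,1],[0,0,0.0008,0,1]]]'
python3 -m handwheel '[[[0,0,0.0008,0,1],[0,0,0.0008,0,1],[0,0,0.0008,0,1],[0,0,0.0008,0,1]]]'
```

```text
clock: 14.72
tool_pos: [0.5337, 0.0884, 0.1843]
orientation: [180.0, -0.0, -66.6]
force: [0.5, 0.9, 4.4]
opening: 0.0216
clock: 15.05
tool_pos: [0.5337, 0.0884, 0.1811]
orientation: [180.0, 0.0, -66.6]
force: [0.4, -0.8, 3.5]
opening: 0.0217
```

```bash
python3 -m handwheel '[[[0,0,0.0008,0,1],[0,0,0.0008,0,1],[0,0,0,0,1]]]'
```

```text
clock: 15.3
tool_pos: [0.5337, 0.0885, 0.1792]
orientation: [180.0, 0.0, -66.6]
force: [0.7, 0.8, 0.9]
opening: 0.0217
```

```bash
python3 -m handwheel '[[[0,0,0.0008,0,1],[0,0,0.0008,0,1],[0,0,0,0,1]]]'
python3 -m handwheel '[[[0,0,0.0008,0,1],[0,0,0.0008,0,1],[0,0,0,0,1],[0,0,0,0,1]]]'
python3 - <<'E'
from h import *
s=vision.snapshot("side");save(s,"p1.png",(200,150,320,290),4)
for p in silhouettes("piston",s)[:2]:print(p["xy"],p["conf"],p["region"].sum())
E
```

```text
clock: 15.55
tool_pos: [0.5337, 0.0885, 0.1777]
orientation: [180.0, 0.0, -66.6]
force: [0.9, 1.0, 1.7]
opening: 0.0214
clock: 15.88
tool_pos: [0.5327, 0.0882, 0.1753]
orientation: [179.9, 0.0, -66.6]
force: [-0.2, 0.5, -2.4]
opening: 0.0214
```

View pics/p1.png

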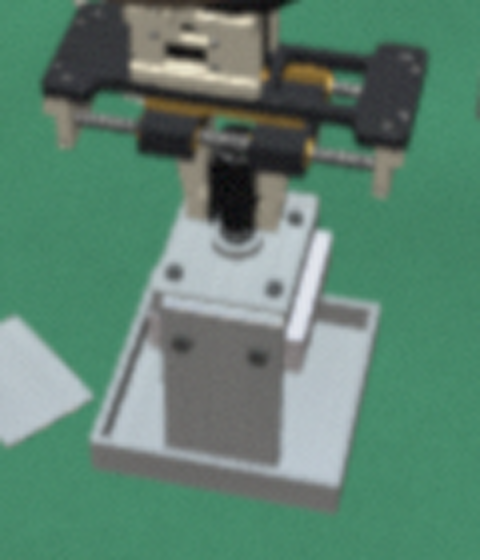

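```bash
python3 -m handwheel '[[[0,0,0.0007,0,1],[0,0,0.0005,0,1],[0,0,0,0,1],[0,0,0,0,1]]]'
python3 -c "
from h import *
to([.5337,.0885,.25])"
```

```text
clock: 16.32
tool_pos: [0.5336, 0.0884, 0.175]
orientation: [180.0, 0.0, -66.6]
force: [-0.8, -0.1, -3.5]
opening: 0.0216
clk 16.32 tcp [0.5336 0.0884 0.175 ] rpy [179.98   0.   -66.57] F [-0.8  -0.1  -3.52] open 0.0216
tool delta [-0.0001 -0.0001 -0.075 ]
```

```bash
python3 -m handwheel '[[[0,0,0.0006,0,1],[0,0,0.0004,0,1],[0,0,0,0,1],[0,0,0,0,1]]]'
python3 -m handwheel '[[[0,0,-0.003,0,1],[0,0,-0.005,0,1],[0,0,-0.006,0,1],[0,0,-0.006,0,1],[0,0,-0.006,0,1],[0,0,-0.006,0,1],[0,0,-0.006,0,1],[0,0,-0.006,0,1],[0,0,-0.008,0,1],[0,0,-0.010,0,1],[0,0,-0.010,0,1],[0,0,-0.005,0,1],[0,0,0,0,1]]]'
python3 - <<'E'
from h import *
s=vision.snapshot("side");save(s,"p2.png",(200,150,320,290),4)
for p in silhouettes("piston",s)[:2]:print(p["xy"],p["conf"],p["region"].sum())
to([.5287,-.287,.25])
E
```

```text
clock: 16.65
tool_pos: [0.5337, 0.0884, 0.1741]
orientation: [180.0, 0.0, -66.6]
force: [0.1, 0.0, -2.9]
opening: 0.0216
clock: 17.73
tool_pos: [0.5345, 0.0887, 0.253]
orientation: [-179.8, -0.0, -66.6]
force: [-0.2, 0.7, -2.5]
opening: 0.0218
clk 17.83 tcp [0.5337 0.0885 0.2512] rpy [-1.7999e+02  2.0000e-02 -6.6570e+01] F [-0.39 -0.28 -3.95] open 0.0217
tool delta [0.3426 0.1539 0.0011]
```

View pics/p2.png

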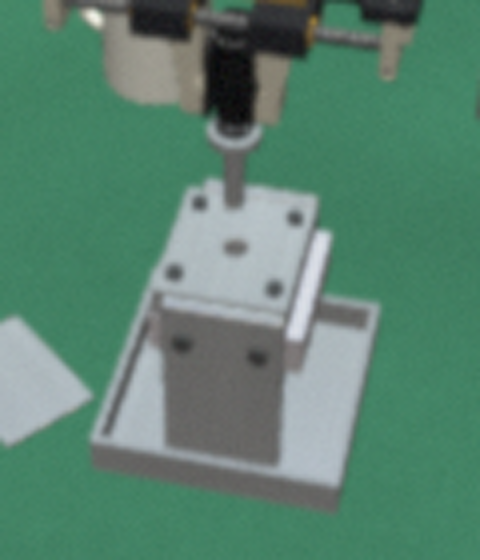

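```bash
python3 -m handwheel '[[[0.008,0.0036,0,0,1],[0.016,0.0072,0,0,1],[0.0244,0.011,0,0,1],[0.0244,0.011,0,0,1],[0.0244,0.011,0,0,1],[0.0244,0.011,0,0,1],[0.0244,0.011,0,0,1],[0.0244,0.011,0,0,1],[0.0244,0.011,0,0,1],[0.0244,0.011,0,0,1],[0.0244,0.011,0,0,1],[0.0244,0.011,0,0,1],[0.0244,0.011,0,0,1],[0.0244,0.011,0,0,1],[0.016,0.0072,0,0,1],[0.008,0.0036,0,0,1],[0,0,0,0,1],[0,0,0,0,1],[0,0,0,0,1],[0,0,0,0,1]]]'
python3 - <<'E'
from h import *
s=vision.snapshot("side");t=vision.snapshot("top")
save(s,"p3.png",(285,90,365,200),5);save(t,"p4.png",(150,100,350,300),3)
for nm,p in(("s",s),("t",t)):
  for q in silhouettes("piston",p)[:2]:print(nm,q["xy"],q["conf"],q["region"].sum())
to([.5286,-.2851,.17])
E
```

```text
clock: 19.5
tool_pos: [0.5284, -0.2845, 0.2511]
orientation: [-180.0, 0.0, -66.5]
force: [-0.7, 0.4, -3.3]
opening: 0.0215
clk 19.7 tcp [ 0.5285 -0.2847  0.2513] rpy [-1.7999e+02 -1.0000e-02 -6.6510e+01] F [ 0.21 -0.23 -3.42] open 0.0215
tool delta [0.0004 0.0001 0.0813]
```

View pics/p3.png

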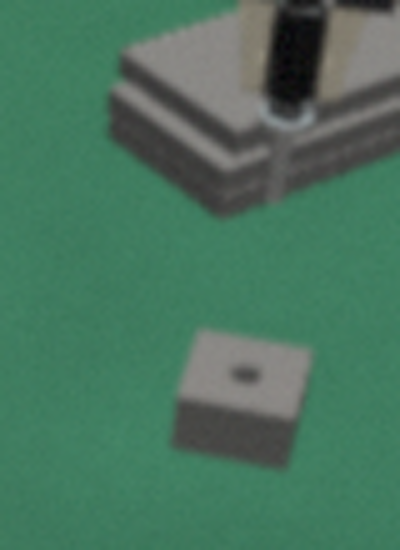

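View pics/p4.png

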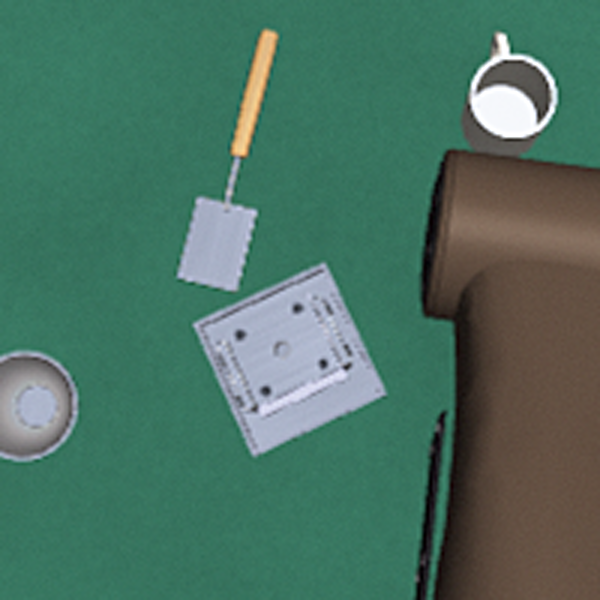

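```bash
python3 - <<'E'
from h import *
s=vision.snapshot("side")
h=atz(s,[285+246/5-.4,90+374/5-.4],.04);print("hole",h)
print("tip",atz(s,[285+276/5-.4,90+(200-9)/5-.4],.1635), proj(s,[.5286,-.2851,.1635]))
E
```

```text
hole [ 0.52948705 -0.28908456  0.04      ]
tip [ 0.5323289  -0.29734933  0.1635    ] [338.90389361 130.15927718]
```

```bash
python3 -m handwheel '[[[0,0,0.01,0,1],[0,0,0.02,0,1],[0,0,0.025,0,1],[0,0,0.025,0,1],[0,0,0.02,0,1],[0,0,0.01,0,1],[0,0,0.004,0,1],[0,0,0,0,1],[0,0,0,0,1],[0,0,0,0,1]]]'
python3 - <<'E'
from h import *
s=vision.snapshot("side");save(s,"p5.png",(310,130,360,190),10)
to([.5286,-.2851,.096]);o=telemetry.get_obs();print(proj(s,[*o["tool_pos"][:2],o["tool_pos"][2]-.088]))
E
```

```text
clock: 20.58
tool_pos: [0.5293, -0.2856, 0.1386]
orientation: [-179.9, -0.1, -66.5]
force: [-0.6, -0.3, -2.7]
opening: 0.0213
clk 20.63 tcp [ 0.5292 -0.2856  0.1386] rpy [-1.7989e+02 -9.0000e-02 -6.6550e+01] F [ 0.19 -0.57 -2.24] open 0.0216
tool delta [-0.0007  0.0005  0.0426]
[333.75153135 162.18919418]
```

View pics/p5.png

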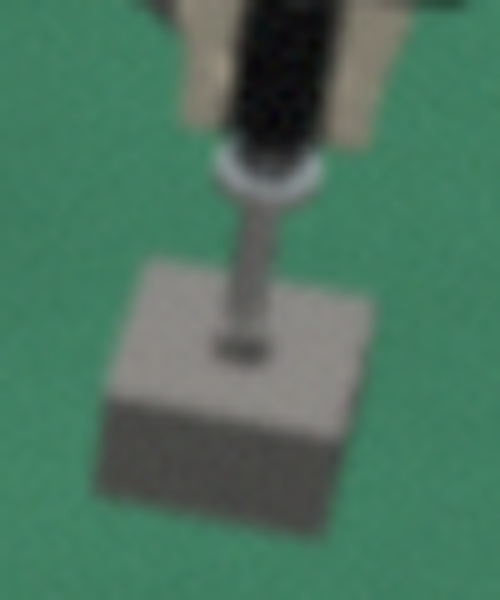

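```bash
python3 -m handwheel '[[[0,0,0.003,0,1],[0,0,0.003,0,1],[0,0,0.003,0,1],[0,0,0.003,0,1],[0,0,0.002,0,1],[0,0,0,0,1]]]'
python3 -m handwheel '[[[0,0,0.003,0,1],[0,0,0.003,0,1],[0,0,0.003,0,1],[0,0,0,0,1]]]'
```

```text
clock: 21.13
tool_pos: [0.528, -0.2852, 0.1224]
orientation: [180.0, 0.0, -66.6]
force: [0.1, 0.3, -3.1]
opening: 0.0213
clock: 21.47
tool_pos: [0.5279, -0.2852, 0.1133]
orientation: [180.0, 0.0, -66.6]
force: [-0.2, 0.3, -2.8]
opening: 0.0213
```

In the hole with no side force; lowering to the floor.

```bash
python3 -m handwheel '[[[0,0,0.003,0,1],[0,0,0.003,0,1],[0,0,0.003,0,1],[0,0,0.003,0,1],[0,0,0.002,0,1],[0,0,0,0,1],[0,0,0,0,1]]]'
python3 -m handwheel '[[[0,0,0.001,0,1],[0,0,0.001,0,1],[0,0,0,0,1],[0,0,0,0,1]]]'
```

```text
clock: 22.05
tool_pos: [0.5283, -0.2853, 0.1]
orientation: [180.0, 0.0, -66.6]
force: [0.4, -0.9, -2.5]
opening: 0.0213
clock: 22.38
tool_pos: [0.5283, -0.2853, 0.0982]
orientation: [-180.0, 0.0, -66.6]
force: [1.2, -0.0, -1.9]
opening: 0.0215
```

```bash
python3 -m handwheel '[[[0,0,0.001,0,1],[0,0,0.0007,0,1],[0,0,0,0,1],[0,0,0,0,1]]]'
python3 -m handwheel '[[[0,0,0.0006,0,1],[0,0,0,0,1],[0,0,0,0,1]]]'
```

```text
clock: 22.72
tool_pos: [0.5283, -0.2853, 0.0964]
orientation: [180.0, 0.0, -66.6]
force: [0.1, 0.2, -3.3]
opening: 0.0213
clock: 22.97
tool_pos: [0.5285, -0.2854, 0.096]
orientation: [-180.0, -0.0, -66.6]
force: [-0.2, 0.1, -2.7]
opening: 0.0215
```

```bash
python3 -m handwheel '[[[0,0,0.0006,0,1],[0,0,0,0,1],[0,0,0,0,1]]]'
python3 -m handwheel '[[[0,0,0.0006,0,1],[0,0,0,0,1],[0,0,0,0,1]]]'
```

```text
clock: 23.22
tool_pos: [0.5286, -0.2855, 0.0959]
orientation: [-180.0, -0.0, -66.6]
force: [-2.2, 0.3, 5.4]
opening: 0.0217
clock: 23.47
tool_pos: [0.5287, -0.2856, 0.0959]
orientation: [-180.0, -0.1, -66.5]
force: [-2.3, 1.5, 8.7]
opening: 0.0213
```

```bash
python3 -m handwheel '[[[0,0,-0.0009,0,1],[0,0,0,0,1],[0,0,0,0,0.75],[0,0,0,0,0.7],[0,0,0,0,0.6],[0,0,0,0,0.5],[0,0,0,0,0.3],[0,0,0,0,0],[0,0,0,0,0],[0,0,0,0,0],[0,0,0,0,0],[0,0,0,0,0]]]'
python3 - <<'E'
from h import *
s=vision.snapshot("side");save(s,"p6.png",(295,110,375,200),6)
to([.5286,-.2851,.24])
E
```

```text
clock: 24.47
tool_pos: [0.5284, -0.2853, 0.0956]
orientation: [-180.0, -0.0, -66.6]
force: [-0.2, 0.2, -0.2]
opening: 0.0739
clk 24.52 tcp [ 0.5284 -0.2853  0.0956] rpy [-180.     -0.    -66.57] F [0.18 0.13 0.28] open 0.0781
tool delta [-1.000e-04 -3.000e-04 -1.444e-01]
```

View pics/p6.png

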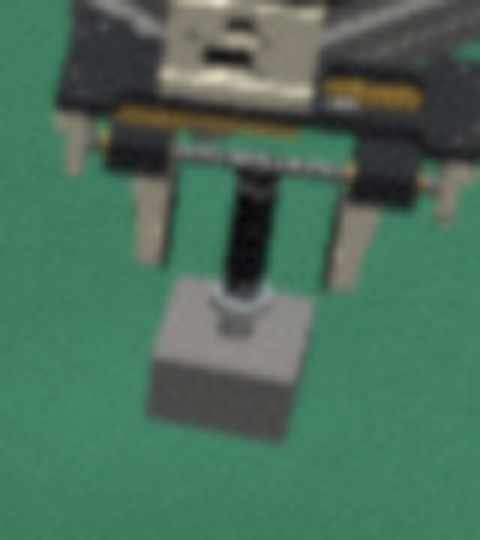

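Drift stands upright in the stand, clear between the open fingers. I'll lift straight up, then swing back out of the camera's view.

```bash
python3 -m handwheel '[[[0,0,-0.01,0,0],[0,0,-0.02,0,0],[0,0,-0.025,0,0],[0,0,-0.03,0,0],[0,0,-0.03,0,0],[0,0,-0.02,0,0],[0,0,-0.01,0,0],[0,0,0,0,0]]]'
python3 -m handwheel '[[[0.01,0.015,0,0,0],[0.014,0.024,0,0,0],[0.014,0.024,0,0,0],[0.014,0.024,0,0,0],[0.014,0.024,0,0,0],[0.014,0.024,0,0,0],[0.014,0.024,0,0,0],[0.014,0.024,0,0,0],[0.014,0.024,0,0,0],[0.01,0.016,0,0,0],[0,0,0,0,0],[0,0,0,0,0],[0,0,0,0,0]]]'
python3 - <<'E'
from h import *
s=vision.snapshot("side");t=vision.snapshot("top")
save(s,"f_s.png");save(t,"f_t.png")
a=lambda p,x,y:cv2.resize(p["color"][y:y+80,x:x+80],None,fx=5,fy=5,interpolation=cv2.INTER_CUBIC)
cv2.imwrite("pics/f_c.png",np.hstack([a(t,205,180),a(t,330,175)])[:,:,::-1])
for n in("piston","drift"):
 for nm,p in(("s",s),("t",t)):
  for q in silhouettes(n,p)[:2]:print(n,nm,q["xy"],q["conf"],q["region"].sum())
for n in("bowl","jug","spatula"):
  r=[ray(p,place_of(n,p)[0]["xy"]) for p in (s,t)];print(n,tri(r)[0].round(4))
to([.5286,-.2851,.24])
E
```

```text
clock: 25.18
tool_pos: [0.5295, -0.2858, 0.244]
orientation: [-179.8, -0.2, -66.6]
force: [1.0, -1.2, -0.0]
opening: 0.0874
clock: 26.27
tool_pos: [0.376, -0.4946, 0.2395]
orientation: [180.0, 0.1, -66.6]
force: [-0.5, 0.0, 0.3]
opening: 0.0876
piston s [259.5, 237.2] 0.59 4058
drift s [333.1, 151.5] 0.58 247
drift t [370.6, 212.0] 0.68 113
bowl [0.4897 0.3521 0.0044]
jug [ 0.7727 -0.1505 -0.0021]
spatula [0.7446 0.1369 0.0158]
clk 26.87 tcp [ 0.3763 -0.495   0.2406] rpy [-179.99   -0.    -66.56] F [-0.08 -0.22 -0.26] open 0.088
tool delta [-0.132  -0.2232  0.0006]
```

View pics/f_c.png

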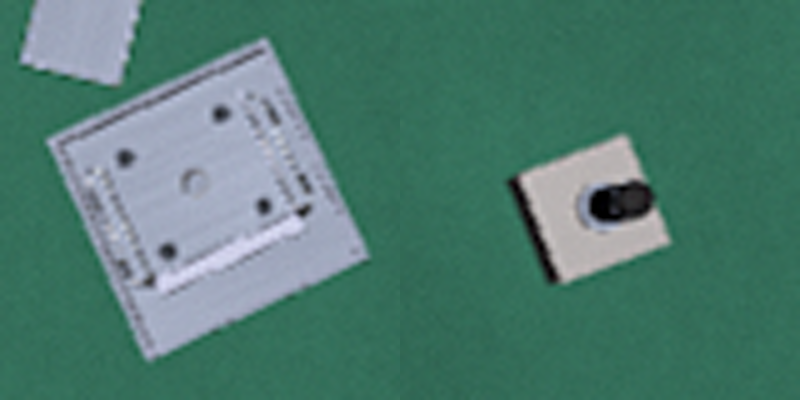

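View pics/f_s.png

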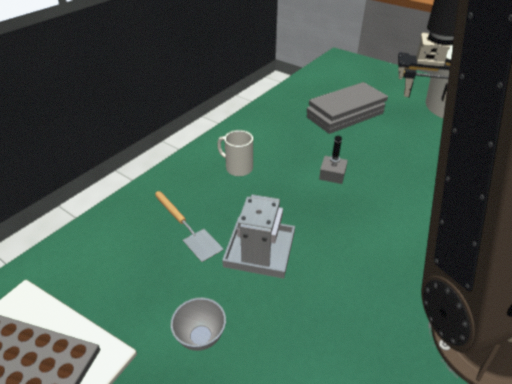

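```bash
python3 - <<'E'
import cv2,numpy as np
for a,b,c in(("s0","f_s","side"),("t0","f_t","top")):
    d=cv2.GaussianBlur(cv2.absdiff(cv2.imread(f"pics/{a}.png"),cv2.imread(f"pics/{b}.png")),(3,3),0).max(2)
    n,l,st,ce=cv2.connectedComponentsWithStats((d>30).astype(np.uint8))
    print(c,[(s[:5].tolist()) for s in st[1:] if s[4]>3])
from plant import close_job;print(close_job())
E
```

```text
side [[417, 0, 38, 66, 1537], [460, 0, 52, 294, 5156], [470, 13, 2, 3, 6], [398, 53, 47, 44, 698], [417, 69, 34, 244, 1609], [461, 75, 2, 2, 4], [507, 103, 2, 3, 4], [510, 107, 2, 2, 4], [506, 111, 3, 2, 6], [506, 117, 3, 2, 5], [506, 123, 4, 4, 11], [454, 129, 2, 2, 4], [501, 163, 3, 2, 5], [501, 175, 11, 40, 200], [447, 177, 2, 3, 4], [495, 187, 4, 2, 7], [496, 191, 3, 4, 9], [491, 194, 5, 5, 12], [493, 200, 2, 3, 5], [487, 214, 25, 83, 790], [487, 223, 3, 2, 5], [438, 261, 9, 16, 52], [437, 276, 4, 2, 6], [435, 284, 2, 3, 6], [452, 284, 5, 6, 11], [427, 289, 3, 3, 7], [450, 290, 3, 22, 45], [444, 298, 2, 3, 5], [469, 299, 4, 2, 5], [507, 305, 5, 11, 41], [453, 307, 14, 23, 182], [442, 312, 3, 5, 11], [508, 319, 4, 7, 19], [434, 328, 26, 24, 225], [494, 328, 18, 12, 101]]
top [[237, 178, 275, 206, 19599], [242, 214, 5, 5, 22], [495, 294, 13, 23, 125], [472, 302, 40, 82, 2086], [217, 375, 7, 9, 19], [225, 377, 7, 7, 18], [287, 376, 2, 3, 4]]
the job is handed in; nothing more can be done
None
```

I pushed the stuck piston out of the bore and stood the drift back in its stand, and the job is handed in at about 27 s on the clock. That the piston lies in the tray is inferred: no camera could see it there.

**Port:** I felt for it in light contact, with about 11 N at most on the plate. The drift dropped in about 4 to 5 mm from the spot the cameras had given.

**Piston:** It moved down at about 7 N. The force fell to the drift's own weight once the tip was about 44 mm below the plate. I checked free travel down to about 45 mm, so the collar did not reach the plate.

**Drift:** It went back into the stand with no sideways force. I set it on the hole's floor with about 11 N and let go. The last pictures show it upright there.

**Last checks:**
- **Port view:** The top camera saw the white piston through the port before; now that spot is grey.
- **Bystanders:** Comparing first and last pictures, only the robot and the inside of the port changed. The bowl, jug and spatula show no difference. The networks' positions for them differ by 2 to 5 mm horizontally between first and last, which I take as their own error.

**Checks that failed or disagreed:**
- **Piston not seen:** The network's only piston report, from the side camera, covered the whole rig (4058 pixels, confidence 0.59), so I did not count it.
- **Side camera:** It placed the held drift 6 to 12 mm from where the arm said it was, so I relied on touch and force for the fit.

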